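# Hold the mini oven's sprung door ajar

## Task

The dish in the mini oven has to cool slowly with the oven door ajar, but a tall bottle stands in the way of the door. First stand the bottle gently upright, without dropping it, on the flat tray beside the jar and the salt shaker and let go of it; then pull the oven door down by its bar handle until it is 30 degrees open (5 degrees either way will do) and finish while still holding it there, for the door springs shut when released. Leave the jar, the shaker, the cup, the tin and the tray where they are.

Things in the scene. Friction and masses are not known exactly. Their poses are not given: they have to be found in the camera images.
- oven: Mini oven, 360 mm wide (its y), 250 mm deep (its x), 212 mm high, fixed on the worktop. Origin: centre of its underside. Its -x axis points out of its front, toward the robot; +y to the left as the robot sees it, z up. The front face is 125 mm ahead of the origin. The door fills the left three quarters of the front; a column with three round dials is on the right.
- oven_door (a joint): Opening angle of the oven door in rad: 0 shut, growing as its top edge comes out and down toward the robot; 0.52 is 30 degrees, the stop is at 1.4. A spring shuts it from every angle: it takes about 4 to 6 N at the handle to hold it.
- oven_door_hinge (a point): Middle of the door's hinge line, which runs along the oven's y axis at the door's lower edge: 34 mm above the worktop, at oven x -115 mm, y +39 mm. The door panel is 276 mm wide and reaches 168 mm above the hinge line; its front face is 10 mm ahead of the hinge line when shut.
- oven_door_handle (a point): Middle of the bar handle: a straight round steel bar 14 mm thick, 210 mm long, along the oven's y, on two posts 92 mm either side of its middle. Shut, its axis is 45 mm ahead of the door's front face (38 mm clear behind it), 184 mm above the worktop, 28 mm below the oven's top. It lies 150 mm above and 55 mm ahead of the hinge line and turns with the door; so do this point's axes (the oven's when shut).
- bottle: Tall clear bottle with a white round cap, 65 mm across the body, 218 mm high, about 0.35 kg, standing in front of the oven door. Origin: centre of its underside; z up its axis. The cap is 33 mm across and is the top 21 mm (197 to 218 mm above the origin), good to grasp from above.
- tray: Flat rectangular tray with a low raised rim, 310 mm (its x) by 215 mm (its y), on the worktop to the right of the oven, loose. Origin: centre of its underside. Its flat floor, 3 mm thick, covers 264 by 168 mm; the rim is 22 mm high. Its x axis points about to the robot's left; the jar and the shaker stand on its -x half, its +x half is empty.
- honey_jar: Jar with a round screw lid, 59 mm across, 85 mm high, on the -x end of the tray. Origin: centre of its underside.
- salt_shaker: Glass salt shaker, 37 mm across, 69 mm high, on the -x end of the tray. Origin: centre of its underside.
- teacup: White cup with a handle, 92 x 121 x 60 mm high, on the worktop to the left of the oven's front. Origin: centre of its underside.
- fish_tin: Low round food tin, 86 mm across, 40 mm high, on the worktop in front of the oven's dials. Origin: centre of its underside.
Not all that is in view belongs to the job. Of the things that look like the bottle, the largest one is meant.

How it is judged:
On the way, in this order (a step that is already met when the one before it is completed fails the run):
1. the bottle stands upright on the tray, let go, and the oven door is still shut (x of bottle in the frame of tray between -0.125 and 0.125 m and y of bottle in the frame of tray between -0.08 and 0.08 m and z of bottle in the frame of tray between -0.004 and 0.012 m and angle between bottle's own z axis and vertical below 0.1 rad and contact force between each of the arm, the fingers and bottle below 0.1 N and linear speed of bottle below 0.02 m/s and value of joint oven_door below 0.1 rad), for 0.2 s.
2. the fingers hold the door 25 to 35 degrees open (value of joint oven_door between 0.436 and 0.611 rad and contact force between the fingers and oven_door above 1 N and contact force between bottle and oven_door below 0.05 N), for 0.3 s.
At the end, for the whole second after the job is handed in: The fingers still hold the oven door at rest, 25 to 35 degrees open (0.436 to 0.611 rad), with over 1 N; the bottle, untouched and off the door, stands at rest, upright within 6 degrees, on the tray's floor, within 125 mm (tray x) and 80 mm (tray y) of its centre (all of step 2 and velocity of joint oven_door between -0.05 and 0.05 rad/s and x of bottle in the frame of tray between -0.125 and 0.125 m and y of bottle in the frame of tray between -0.08 and 0.08 m and z of bottle in the frame of tray between -0.004 and 0.012 m and angle between bottle's own z axis and vertical below 0.1 rad and contact force between each of the arm, the fingers and bottle below 0.1 N and linear speed of bottle below 0.02 m/s); the arm keeps its last pose, push and grip.
It fails at once if the bottle falls freely by more than about 2 cm (linear speed of bottle above 0.6 m/s and contact force between the fingers and bottle below 0.1 N).
It fails at once if the bottle is tipped over or dropped on its side (angle between bottle's own z axis and vertical above 0.8 rad).
It fails at once if the jar, the shaker, the cup or the tin is pushed more than 30 mm or knocked over (distance of any of honey_jar, salt_shaker, teacup, fish_tin from where it was at the start of the episode above 0.03 m or angle between any of honey_jar, salt_shaker, teacup, fish_tin's own z axis and vertical above 0.5 rad).
It fails at once if the tray is pushed more than 40 mm (distance of tray from where it was at the start of the episode above 0.04 m).
It also fails if it takes over 56 s, if anything falls off the work surface, if the arm or the gripper's body presses on something with over 40 N, if the wrist force passes 120 N, or if a joint passes its speed limit or range.

## Robot

A 7-joint arm with a two-finger parallel gripper is mounted at the origin on a cart in front of the work surface, level with it; the furniture and walls round the work are solid. World frame = base frame: x ahead of the robot, y to its left, z up, the work surface at z = 0. Lengths are in m, angles in rad, forces in N, time in s.
With the tool pointing down it reaches from about 0.425 to 0.95 m from the base axis. Payload 4.7 kg.
Tool frame: the origin (TCP) lies midway between the tips of the shut fingers; the grasp point (between the pads) lies ctrl.grip_depth behind it (ctrl.grip_depth is the distance from the TCP to the grasp point, in m); z points along the fingers, y is the line along which they close (so a half turn about z gives the same grasp; the last joint's range is limited). The gripper opens to 85 mm and grips with 20 to 120 N. Pads are 22 mm wide; open, the fingers measure 114 mm over their backs; the gripper's body (76 mm by 85 mm) begins 54 mm behind the grasp point. The pads swing forward as they close: fully open they stand 13 mm farther back than shut.
Start: joints at [-1.328, 0.469, -0.049, 1.532, 0.024, 1.141, -0.082], TCP at [0.181, 0.65, 0.231] pointing down, gripper open.
Joint ranges: [-2.59, 2.59], [-0.33, 1.99], [-1.39, 1.29], [0.1, 2.45], [-1.04, 4.18], [0.21, 1.99], [-2.66, 2.66]. Speed limits (rad/s): [2.57, 2.57, 3.14, 3.14, 3.14, 3.14, 3.14].

## Interface

Orientations are given as a unit quaternion [w, x, y, z].
In Python, from rig import ctrl, solver, cams, workorder gives the robot as it stands. The module is installed in compiled form; this text tells all that it offers. Calls block until the motion is done:
- ctrl.movep(position, orientation): joint-space move of the TCP to a pose.
- ctrl.line_to(position, rate=0.15, orientation=None, guard=None): straight line of the TCP; orientation=None keeps the orientation; rate is the mean speed in m/s. With guard (N) it stops when the force on the tool has changed by that much, and returns True; else False.
- ctrl.movej(angles): joint-space move.
- ctrl.set_gripper(opening): finger opening in m; the grip force is fixed at half the most; returns when the fingers have stopped.
- ctrl.pause(seconds).
- solver.ik(position, orientation): joint angles nearest the present ones, or None.
- ctrl.state(): the state.
- cams.snapshot(name): name is "side" or "top" or "wrist"; returns the picture (480x640x3 uint8, red, green, blue); there is no depth.
- cams.get_calibration(name): a dict with "fx", "fy", "cx", "cy" (pixels), "dist" ([k1, k2, p1, p2, k3] as OpenCV has them; the pictures are not rectified), "world_from_camera" (4x4, takes a point from camera to world coordinates). Camera axes: x right, y up, looking along -z (the intrinsics and any distortion apply to the point x, -y, -z); pixel columns grow to the right and rows downward; lengths in m; the calibration is good to about 2 mm. A picture is of the moment at which its call begins: read the wrist's pose just before it. get_calibration takes no time and is no camera call; for the wrist camera it gives the pose at the moment of the call.
A pose or a line that the arm cannot do raises ctrl.PlanningError and nothing moves.
- workorder.finish_job(): hands the job in; it is judged then, once.
Trained networks look in the newest picture that a camera, given by its name, has taken for a name from the list of things; names that differ only in an ending like _2 or _b are one class to them, and where a whole thing is asked for, a point or a joint stands for the part that bears it (a point fixed in the world has none). Each returns a list of dicts, best first, with "p" (0 to 1); they miss things now and then, are a little off and sometimes report something else, mostly with a low value. They report only what shows in the picture. A call takes as long as a camera call. They do not tell look-alikes from the thing itself.
- cams.search_frame(label, camera): "bbox" ([left, top, width, height] in pixels, round what is visible of it).
- cams.masks_of(label, camera): "mask" (480x640 bool, what is visible of it) and "bbox" ([left, top, width, height] in pixels, round what is visible of it).
The state is a dict: "clock": time; "joint_pos": joint angles; "qvel": joint speeds; "tau": joint torques, N m; "ee_pos": TCP position; "tool_rot": TCP orientation; "force": force on the tool from outside, world axes, zero at the start; "wrist_torque": the same for the moment, N m; "width": finger opening in m; "finger_force": force on a finger pad.
Only numpy, scipy, OpenCV 4.12 (cv2) and the standard library are available. Lean on these libraries where they do the work, as an engineer would, in place of code of your own. Each camera call takes 0.05 s, during which the arm holds its last target. There are 200 camera calls.

## Working session

There is one attempt and no reset: what is moved stays moved. The work goes in short steps, each a Python script; the robot and the scene stay as the last script left them, time stands still between calls to the robot, and variables do not carry over. Pictures are saved under pics/ and viewed, at most 10 in all, crops included, and the job is handed in when it is done.

```bash
mkdir -p pics
cat > h.py <<'E'
import numpy as np, cv2
from rig import ctrl, solver, cams, workorder
def K(c): return np.array([[c['fx'],0,c['cx']],[0,c['fy'],c['cy']],[0,0,1.]])
def ray(c,uv):
    p=cv2.undistortPoints(np.array([[uv]],float),K(c),np.array(c['dist'],float))[0,0]
    T=np.array(c['world_from_camera']); d=T[:3,:3]@np.array([p[0],-p[1],-1]); return T[:3,3],d/np.linalg.norm(d)
def onz(c,uv,z):
    o,d=ray(c,uv); return o+d*(z-o[2])/d[2]
def tri(rays):
    A=0;b=0
    for o,d in rays:
        P=np.eye(3)-np.outer(d,d);A=A+P;b=b+P@o
    x=np.linalg.solve(A,b); return x,[np.linalg.norm((np.eye(3)-np.outer(d,d))@(x-o)) for o,d in rays]
def proj(c,X):
    T=np.linalg.inv(np.array(c['world_from_camera'])); p=(T[:3,:3]@np.array(X,float).reshape(-1,3).T).T+T[:3,3]
    p=p*[1,-1,-1]
    return cv2.projectPoints(p,np.zeros(3),np.zeros(3),K(c),np.array(c['dist'],float))[0][:,0]
def save(im,n): cv2.imwrite('pics/'+n,cv2.cvtColor(im,cv2.COLOR_RGB2BGR))
E
python3 - <<'E'
from h import *
ims=[]
for n in ['side','top']:
    im=cams.snapshot(n); save(im,n+'0.png'); c=cams.get_calibration(n)
    print(n,np.round(np.array(c['world_from_camera'])[:3,3],3),c['fx'])
    for l in ['bottle','oven','oven_door_handle','tray','honey_jar','salt_shaker','teacup','fish_tin']:
        print(l,[(round(r['p'],2),np.round(r['bbox']).astype(int).tolist()) for r in cams.search_frame(l,n)[:4]])
s=ctrl.state();print(s['clock'],s['tool_rot'],ctrl.grip_depth)
E
```

```text
side [-0.666 -0.334  1.135] 534.0371408130362
bottle [(0.93, [166, 235, 18, 45]), (0.91, [195, 244, 21, 40]), (0.85, [255, 219, 22, 63]), (0.49, [234, 205, 90, 49])]
oven [(0.8, [235, 158, 122, 102])]
oven_door_handle [(0.61, [235, 200, 88, 54])]
tray [(0.62, [380, 252, 93, 85])]
honey_jar [(0.9, [443, 254, 19, 29]), (0.39, [258, 221, 17, 62])]
salt_shaker [(0.65, [415, 252, 16, 22])]
teacup [(0.64, [256, 221, 20, 60]), (0.53, [234, 202, 93, 52]), (0.44, [191, 234, 5, 10])]
fish_tin [(0.75, [313, 254, 30, 31])]
top [-0.075 -0.044  1.348] 468.09898772018545
bottle [(0.95, [197, 272, 28, 28]), (0.91, [259, 252, 23, 41])]
oven [(0.97, [226, 146, 128, 108])]
oven_door_handle [(0.7, [230, 219, 96, 32])]
tray [(0.98, [390, 231, 83, 104])]
honey_jar [(0.63, [441, 241, 24, 27])]
salt_shaker [(0.71, [426, 238, 8, 14])]
teacup [(0.7, [187, 223, 41, 33])]
fish_tin [(0.74, [318, 250, 31, 30])]
0.9 [-1.56912715e-05  1.35493003e-01  9.90778302e-01  4.60178477e-05] 0.0187
```

View pics/side0.png

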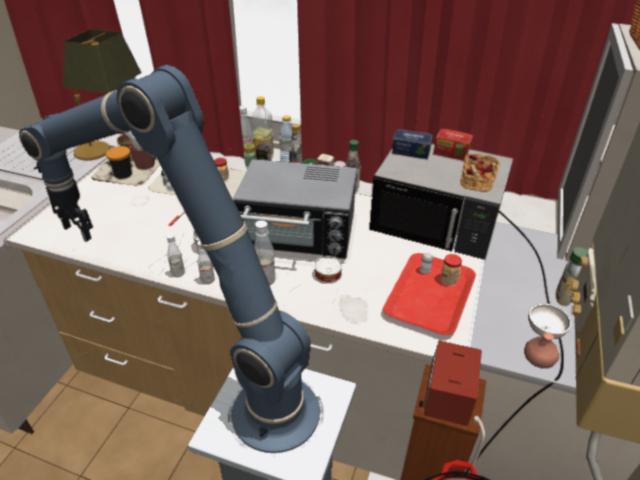

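View pics/top0.png

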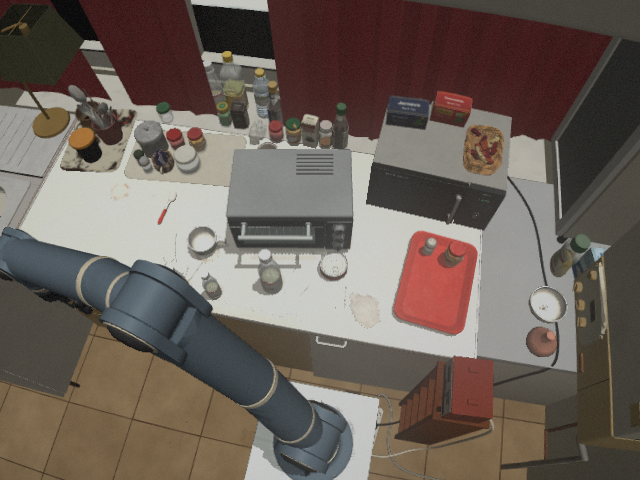

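Side view: the tall bottle is at (263,250), with smaller look-alikes at (175,257) and (205,264). In the top view the bottle is at (270,271) and a small look-alike at (211,285). Other bottles stand at the back wall (side view 260,110 and 287,135). The tall one in front of the oven door fits the description, so I'll check it in an enlarged crop.

Run:
```python
from h import *
a=cv2.imread('pics/side0.png')[150:300,150:370]; b=cv2.imread('pics/top0.png')[140:300,180:380]
a=cv2.resize(a,None,fx=3.6,fy=3.6,interpolation=2)[:,:396*2]
b=cv2.resize(b,None,fx=3.7,fy=3.7,interpolation=2)
cv2.imwrite('pics/a1.png',a);cv2.imwrite('pics/b1.png',b)
for n,bb in (('side',None),('top',None)):
    cams.snapshot(n); c=cams.get_calibration(n)
    for l in ['tray','bottle','oven']:
        for m in cams.masks_of(l,n)[:3]:
            M=m['mask'].astype(np.uint8); r=cv2.minAreaRect(cv2.findNonZero(M)); print(n,l,round(m['p'],2),m['bbox'],np.round(cv2.boxPoints(r)).tolist())
            if l=='tray': print(np.round([onz(c,p,.022)[:2] for p in cv2.boxPoints(r)],3).tolist())
```

```text
side tray 0.94 [382.9, 253.8, 95.0, 81.6] [[381.0, 314.0], [406.0, 245.0], [478.0, 271.0], [453.0, 340.0]]
[[0.379, -0.164], [0.708, -0.166], [0.66, -0.405], [0.351, -0.372]]
side bottle 0.91 [165.6, 233.5, 20.0, 44.4] [[162.0, 235.0], [177.0, 232.0], [186.0, 276.0], [171.0, 279.0]]
side bottle 0.78 [256.2, 221.1, 20.8, 61.1] [[248.0, 224.0], [265.0, 219.0], [282.0, 280.0], [265.0, 285.0]]
side bottle 0.68 [198.4, 239.2, 14.5, 44.2] [[193.0, 243.0], [208.0, 240.0], [215.0, 282.0], [200.0, 285.0]]
side oven 0.84 [235.8, 157.4, 120.4, 106.9] [[228.0, 248.0], [237.0, 157.0], [358.0, 168.0], [350.0, 259.0]]
top bottle 0.6 [196.7, 269.4, 29.8, 31.1] [[195.0, 274.0], [209.0, 266.0], [224.0, 294.0], [211.0, 302.0]]
top oven 0.81 [226.9, 147.0, 126.3, 104.6] [[226.0, 247.0], [229.0, 145.0], [355.0, 149.0], [351.0, 251.0]]
top oven 0.69 [230.1, 215.2, 96.9, 33.5] [[229.0, 218.0], [324.0, 218.0], [324.0, 248.0], [229.0, 248.0]]
```

View pics/a1.png

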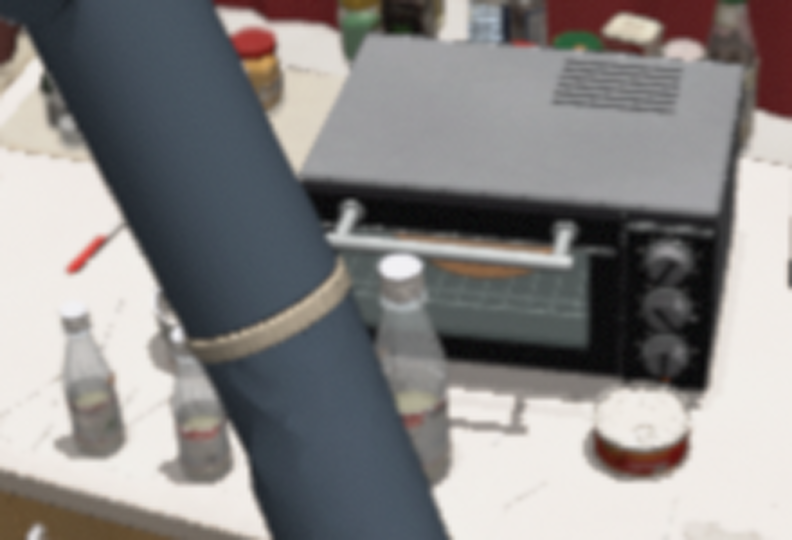

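View pics/b1.png

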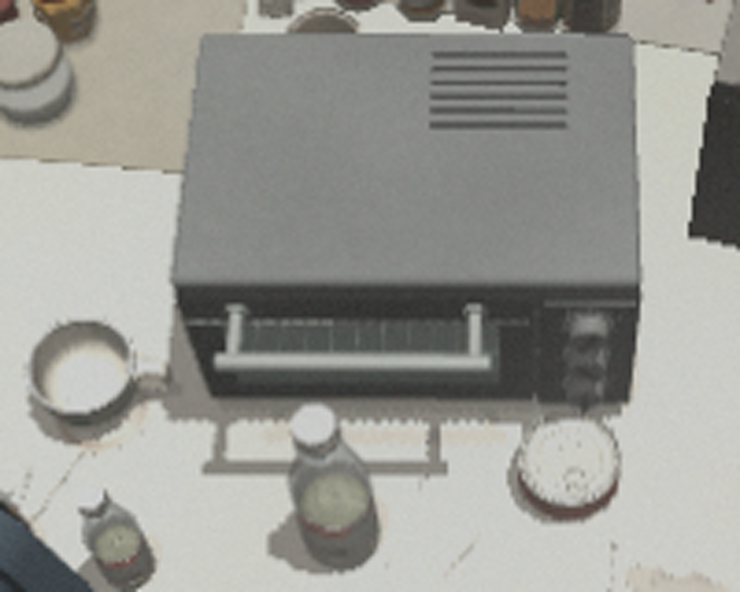

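The crops confirm it: the large bottle stands in front of the door, with its cap at side (261.4,224.4) and top (265.1,254.1), and the two others are clearly smaller. Next I'll triangulate the cap and fit the oven and tray.

Run:
```python
from h import *
from scipy.optimize import least_squares
cs,ct=cams.get_calibration('side'),cams.get_calibration('top')
print('cap',tri([ray(cs,(261.0,224)),ray(ct,(264.8,253.6))]))
print('handleR',tri([ray(cs,(308.3,222.2)),ray(ct,(311.6,237.8))]))
hx=[[125,180,212],[125,-180,212],[-125,-180,212],[-125,180,212],[-170,39+105,184],[-170,39-105,184]]
uvt=[(234.,149.3),(350.8,149.3),(351.9,216.7),(227.,215.9),(238.3,237),(311.6,237.8)]
uvs=[(251.1,160.3),(356.2,168),(348.3,208.6),None,None,(308.3,222.2)]
P=np.array(hx)/1000
def f(q):
    R=np.array([[np.cos(q[2]),-np.sin(q[2]),0],[np.sin(q[2]),np.cos(q[2]),0],[0,0,1]]);X=P@R.T+[q[0],q[1],0]
    a=proj(ct,X)-uvt; b=proj(cs,X); b=np.array([b[i]-uvs[i] for i in range(6) if uvs[i]])
    return np.r_[a.ravel(),b.ravel()]
r=least_squares(f,[.85,.1,0],loss='soft_l1');q=r.x
print('oven',q,np.round(f(q),1))
# tray by colour, both views
for n,c in(('side',cs),('top',ct)):
    im=cv2.imread(f'pics/{n}0.png');h=cv2.cvtColor(im,cv2.COLOR_BGR2HSV)
    m=((h[...,1]>150)&((h[...,0]<8)|(h[...,0]>172))&(h[...,2]>80)).astype(np.uint8);m[:225]=0;m[345:]=0;m[:,:375]=0;m[:,485:]=0
    ct_=max(cv2.findContours(m,0,1)[0],key=cv2.contourArea)[:,0]
    X=np.array([onz(c,p,.02)[:2] for p in ct_.astype(float)]);rr=cv2.minAreaRect(X.astype(np.float32)*1000);print(n,rr)
```

```text
cap (array([0.42983552, 0.21541436, 0.20894667]), [np.float64(0.0016691000784118488), np.float64(0.001669100078411706)])
handleR (array([0.51399399, 0.10329054, 0.18449305]), [np.float64(0.0007078759030504133), np.float64(0.0007078759030503411)])
oven [0.66978802 0.19909608 0.18645266] [-0.8 -1.4 -0.4 -1.2  0.6  2.3 -2.7  2.5 -1.2  0.2  0.  -0.1  0.7 -3.2
  1.  -1.9  1.   0.7  0.5 -0. ]
side ((546.090087890625, -283.4625244140625), (207.57241821289062, 345.17156982421875), 83.60130310058594)
top ((553.4776611328125, -293.88140869140625), (186.9581756591797, 111.73226928710938), 32.45652770996094)
```

```bash
cat >> h.py <<'E'
def down(psi): return np.array([0,-np.sin(psi/2),np.cos(psi/2),0])  # tool y along oven-y when psi=oven yaw
E
python3 - <<'E'
from h import *
s=ctrl.state();ctrl.line_to([.181,.60,.42],rate=.3)
ctrl.movep([.38,.20,.42],down(.186))
s=ctrl.state();print(s['clock'],s['ee_pos'],s['joint_pos'])
c=cams.get_calibration('wrist');print(np.round(c['world_from_camera'],3).tolist())
im=cams.snapshot('wrist');save(im,'w1.png');print(proj(c,[[.43,.215,.218],[.514,.103,.184]]))
for l in ['bottle','oven_door_handle']:
    print(l,[(round(r['p'],2),r['bbox']) for r in cams.search_frame(l,'wrist')[:3]])
im=cams.snapshot('top');save(im,'top2.png');im=cams.snapshot('side');save(im,'side2.png')
cv2.imwrite('pics/m.png',np.hstack([cv2.resize(cv2.imread('pics/top2.png')[215:345,375:490],(398,450)),cv2.resize(cv2.imread('pics/side2.png')[235:345,370:490],(400,450))]))
E
```

```text
3.7417 [0.3797712  0.2010486  0.41968179] [-0.8398518  -0.07720953  0.23642127  1.78401476  0.01829433  1.43328212
  1.1518732 ]
[[-0.187, -0.944, -0.274, 0.309], [0.982, -0.18, -0.051, 0.187], [-0.001, -0.278, 0.96, 0.562], [0.0, 0.0, 0.0, 1.0]]
[[318.57924286 269.75761188]
 [188.27670875 317.60781023]]
bottle [(0.92, [288.4, 186.1, 55.5, 91.0]), (0.86, [434.1, 174.3, 73.4, 43.9])]
oven_door_handle [(0.9, [182.3, 295.1, 255.9, 83.0])]
```

View pics/w1.png

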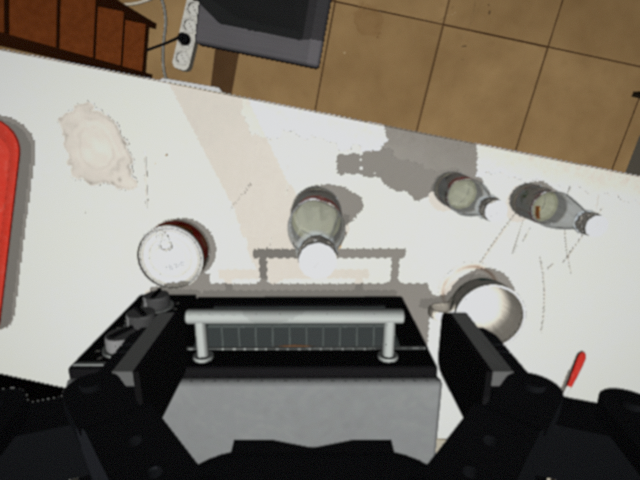

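View pics/m.png

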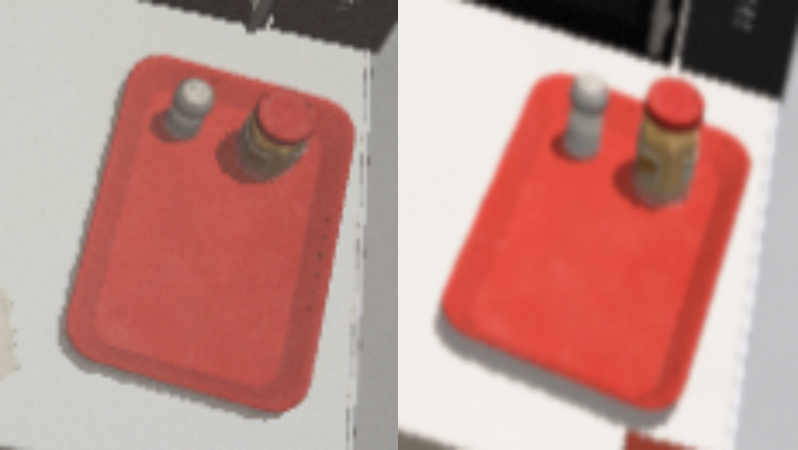

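The wrist view shows the cap at (318,261), the handle ends at (187,317) and (404,317), the tin at (173,253) and the cup at (485,305). The tray crops show the jar and shaker at the far end of the tray, with the near half empty. Next I'll compute positions.

Run:
```python
from h import *
cs,ct,cw=[cams.get_calibration(n) for n in('side','top','wrist')]
# cap top, sub-pixel from white blob in wrist
im=cv2.imread('pics/w1.png');g=cv2.cvtColor(im,cv2.COLOR_BGR2GRAY)
print('cap',tri([ray(cs,(261.,224)),ray(ct,(264.8,253.6)),ray(cw,(318,261.5))]), 'on z.218', onz(cw,(318,261.5),.218),onz(ct,(264.8,253.6),.218),onz(cs,(261,224),.218))
L=tri([ray(ct,(238.3,237)),ray(cw,(404,317))]);R=tri([ray(ct,(311.6,237.8)),ray(cw,(187,317)),ray(cs,(308.3,222.2))])
print('H',L,R);d=L[0]-R[0];print(np.linalg.norm(d),np.arctan2(-d[0],d[1]),(L[0]+R[0])/2)
for n,c,o,s,pts in(('top',ct,(375,215),3.461,[(128,50),(358,105),(303,420),(58,355)]),('side',cs,(370,235),3.333,[(-398+520,65),(-398+757,140),(-398+670,418),(-398+435,325)])):
    sy=450/130 if n=='top' else 450/110
    X=np.array([onz(c,(o[0]+p[0]/s-.3,o[1]+p[1]/sy-.3),.022)[:2] for p in pts])
    print(n,np.round(X,3).tolist(),X.mean(0).round(3),[round(np.linalg.norm(X[i]-X[(i+1)%4]),3) for i in range(4)])
    for l,z in(('honey_jar',.0),):
        pass
```

```text
cap (array([0.42635716, 0.21369315, 0.21246505]), [np.float64(0.0017075709420444364), np.float64(0.002550200337810616), np.float64(0.0014997662948914316)]) on z.218 [0.42306881 0.2126482  0.218     ] [0.42655709 0.21186899 0.218     ] [0.41838749 0.21152718 0.218     ]
H (array([0.43790999, 0.28099084, 0.26749544]), [np.float64(0.00014611458785712255), np.float64(0.00014611458785695317)]) (array([0.51244437, 0.10243938, 0.18648278]), [np.float64(0.00077755904605331), np.float64(0.0007130741919035925), np.float64(0.0011434620536987692)])
0.20975950313972372 0.39544918595372286 [0.47517718 0.19171511 0.22698911]
top [[0.69, -0.188], [0.673, -0.406], [0.364, -0.373], [0.383, -0.161]] [ 0.527 -0.282] [np.float64(0.219), np.float64(0.311), np.float64(0.213), np.float64(0.308)]
side [[0.681, -0.173], [0.669, -0.403], [0.362, -0.367], [0.38, -0.164]] [ 0.523 -0.277] [np.float64(0.231), np.float64(0.309), np.float64(0.204), np.float64(0.301)]
```

Run:
```python
from h import *
cw=cams.get_calibration('wrist');ct=cams.get_calibration('top')
for c,a,b in((cw,(404,317),(187,317)),(ct,(238.3,237),(311.6,237.8))):
    L,R=onz(c,a,.184),onz(c,b,.184);d=L-R;print(L,R,np.linalg.norm(d),np.arctan2(-d[0],d[1]),(L+R)/2)
q=down(.186)
ctrl.movep([.424,.2125,.27],q); 
print('g',ctrl.line_to([.424,.2125,.186],rate=.1,guard=6))
ctrl.set_gripper(0.0);s=ctrl.state();print(s['clock'],s['width'],s['finger_force'],s['force'],s['ee_pos'])
if .02<s['width']<.045:
    print('lift',ctrl.line_to([.424,.2125,.20],rate=.05)); ctrl.pause(.2);s=ctrl.state();print(s['width'],s['force'],s['ee_pos'])
    save(cams.snapshot('side'),'s3.png')
```

```text
[0.47454499 0.30802704 0.184     ] [0.51386074 0.10114985 0.184     ] 0.2105799154673638 0.18780430707763504 [0.49420286 0.20458844 0.184     ]
[0.47745329 0.3059626  0.184     ] [0.51456977 0.10271976 0.184     ] 0.2066041804869368 0.18063083518431425 [0.49601153 0.20434118 0.184     ]
g False
6.2 0.03162306566767029 59.25550997257233 [0.0482023  0.23420431 3.11284677] [0.42431042 0.21283954 0.18646412]
lift False
0.03163823240918873 [ 0.73212492 -0.3771427  -3.01254952] [0.42375223 0.21234451 0.19969237]
```

The cap is held (width 32 mm, weight about 3 N). The handle middle is at (.495,.2045) with yaw .185, and the bar measures 0.2106 m against 0.210 given. Next is carrying and placing.

Run:
```python
from h import *
q=down(.186);x,y=.470,-.274
ctrl.line_to([.424,.2125,.33],rate=.12)
ctrl.line_to([x,y,.33],rate=.2)
ctrl.line_to([x,y,.205],rate=.1)
print('guard',ctrl.line_to([x,y,.183],rate=.03,guard=2.0));s=ctrl.state();print(s['clock'],s['ee_pos'],s['force'],s['width'])
save(cams.snapshot('side'),'s4.png');save(cams.snapshot('top'),'t4.png')
cv2.imwrite('pics/m4.png',np.hstack([cv2.resize(cv2.imread('pics/t4.png')[215:345,375:490],(398,450)),cv2.resize(cv2.imread('pics/s4.png')[195:345,370:490],(360,450))]))
```

```text
guard True
12.65 [ 0.47008841 -0.27384182  0.18947449] [-0.57548562 -0.02850506  4.44801409] 0.03163279131772268
```

View pics/m4.png

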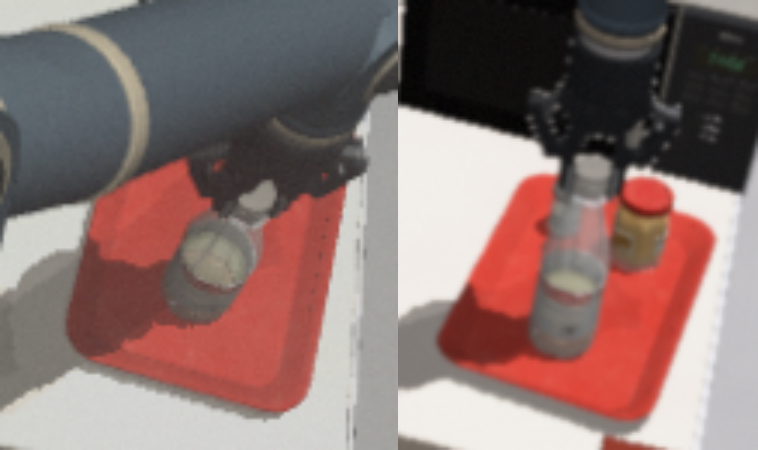

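The bottle touched down at TCP z .1895, as predicted, and the picture shows it upright on the empty near half of the tray. I'll release it, rise, and check IK for the pull.

```bash
cat >> h.py <<'E'
from scipy.spatial.transform import Rotation as Ro
YAW=.185; H0=np.array([.495,.2045,.184]); GD=ctrl.grip_depth
def Rz(): return Ro.from_euler('z',YAW).as_matrix()
def hpos(t):  # handle middle at door angle t
    f=lambda t: np.array([-(.055*np.cos(t)+.15*np.sin(t)),0,.15*np.cos(t)-.055*np.sin(t)])
    return H0+Rz()@(f(t)-f(0))
def tool(a,flip=1):  # fingers pitched a below horizontal, closing across the bar
    z=np.array([np.cos(a),0,-np.sin(a)]);x=np.array([0,flip,0.]);M=Rz()@np.c_[x,np.cross(z,x),z]
    q=Ro.from_matrix(M).as_quat(); return M[:,2],np.r_[q[3],q[:3]]
def tcp(t,a,back=0,flip=1):
    z,q=tool(a,flip); return hpos(t)+z*(GD-back),q
E
python3 - <<'E'
from h import *
ctrl.set_gripper(.085);ctrl.pause(.3)
x,y=ctrl.state()['ee_pos'][:2]
ctrl.line_to([x,y,.33],rate=.15);s=ctrl.state();print(s['clock'],s['force'],s['width'])
for n in('side','top'): save(cams.snapshot(n),n[0]+'5.png')
for fl in(1,-1):
  for a in np.radians([0,15,30,45,60,75,90]):
    r=[solver.ik(*tcp(t,a,b,fl)) for t,b in((0,.12),(0,0),(.26,0),(.52,0))]
    print(fl,round(np.degrees(a)),[None if k is None else np.round(k,2).tolist() for k in r])
E
```

```text
14.7083 [0.29469904 0.41506933 0.11985986] 0.08488198221539452
1 0 [None, None, None, None]
1 15 [None, None, None, None]
1 30 [None, None, None, None]
1 45 [None, [0.38, 0.38, -1.17, 2.38, 1.87, 0.68, -2.09], None, None]
1 60 [[-0.25, -0.09, -0.36, 2.23, 0.35, 0.54, -0.69], [-1.55, 0.29, 1.17, 2.31, -0.58, 0.24, 0.25], [-0.93, 0.14, 0.35, 2.37, 0.79, 0.22, -1.15], [-0.61, 0.16, -0.05, 2.44, 1.29, 0.24, -1.69]]
1 75 [[-0.8, 0.02, 0.26, 2.03, 0.11, 0.85, -0.41], [-0.99, 0.23, 0.55, 2.13, -0.09, 0.57, -0.21], [-0.96, 0.2, 0.48, 2.22, -0.02, 0.5, -0.31], [-0.96, 0.2, 0.44, 2.3, 0.01, 0.41, -0.36]]
1 90 [[-0.94, 0.21, 0.56, 1.82, -0.12, 1.15, -0.16], [-0.97, 0.35, 0.62, 1.96, -0.26, 0.9, -0.02], [-0.97, 0.32, 0.58, 2.06, -0.23, 0.83, -0.06], [-0.97, 0.31, 0.55, 2.15, -0.24, 0.74, -0.08]]
-1 0 [None, None, None, None]
-1 15 [None, None, None, None]
-1 30 [None, None, None, None]
-1 45 [[-0.04, -0.15, -0.65, 2.44, 1.16, 0.3, 1.57], [0.38, 0.38, -1.17, 2.38, 1.87, 0.68, 1.05], None, None]
-1 60 [[-0.98, -0.13, 0.31, 2.26, 0.5, 0.59, 2.3], [-1.04, 0.16, 0.52, 2.29, 0.43, 0.24, 2.39], [-0.75, 0.14, 0.15, 2.36, 0.87, 0.24, 1.91], [-0.61, 0.16, -0.05, 2.44, 1.29, 0.24, 1.45]]
-1 75 [[0.57, 0.16, -1.19, 1.97, 0.32, 0.89, 2.55], [-0.32, 0.23, -0.22, 2.09, 0.25, 0.59, 2.61], [-0.57, 0.19, 0.03, 2.2, 0.17, 0.52, 2.65], [-0.7, 0.19, 0.14, 2.29, 0.17, 0.42, 2.62]]
-1 90 [[0.19, 0.29, -0.81, 1.76, 0.22, 1.19, 2.65], [0.02, 0.38, -0.62, 1.91, 0.27, 0.93, 2.6], [0.02, 0.35, -0.62, 2.01, 0.26, 0.86, 2.58], [-0.15, 0.32, -0.43, 2.1, 0.19, 0.76, 2.63]]
```

Run:
```python
from h import *
a=np.radians(75)
ctrl.set_gripper(.038)
ctrl.movep(*tcp(0,a,.10))
c=cams.get_calibration('wrist');save(cams.snapshot('wrist'),'w6.png')
e=Rz()@[0,.105,0]
print(proj(c,[H0+e,H0,H0-e]),[(round(r['p'],2),r['bbox']) for r in cams.search_frame('oven_door_handle','wrist')[:2]])
s=ctrl.state();print(s['clock'],s['ee_pos'],s['joint_pos'])
```

```text
[[314.79856443  40.4599771 ]
 [314.54478088 249.50042996]
 [314.34432071 412.1545717 ]] [(0.65, [295.1, 0.0, 140.8, 438.4])]
17.7833 [0.474608   0.20016396 0.2626052 ] [-0.82527018  0.04601451  0.30433443  2.050497    0.10087245  0.8022449
 -0.40006585]
```

View pics/w6.png

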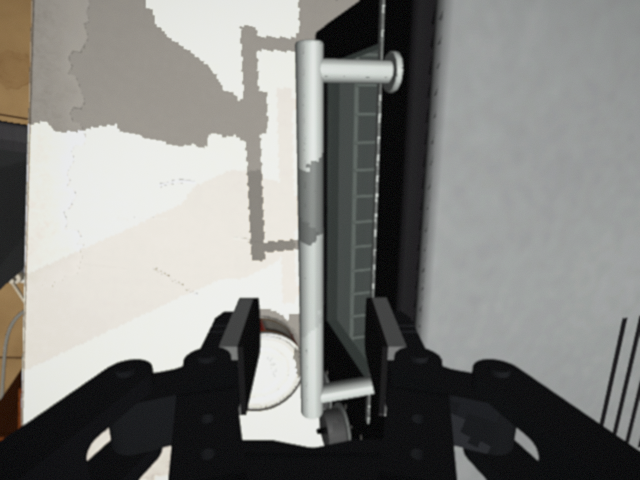

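The bar runs from (311,40) to (312,416) against a prediction of (314.5,40) to (314.3,412), so the handle estimate holds, and it lies between the fingers. Next I'll close on it and pull.

Run:
```python
from h import *
a=np.radians(75)
print('guard',ctrl.line_to(tcp(0,a)[0],rate=.06,guard=8))
ctrl.set_gripper(0.);s=ctrl.state();p0=s['ee_pos'].copy() if hasattr(s['ee_pos'],'copy') else np.array(s['ee_pos'])
print(s['clock'],s['width'],s['finger_force'],s['force'],p0-tcp(0,a)[0])
if .010<s['width']<.020:
    for t in np.linspace(0,.53,8)[1:]:
        ctrl.line_to(tcp(t,a)[0],rate=.05)
        s=ctrl.state();d=np.linalg.norm(np.array(s['ee_pos'])-p0);print(round(t,3),'est',round(2*np.arcsin(d/2/.1598),3),np.round(s['force'],1),round(s['width'],4),round(s['finger_force'],1))
    print(s['clock'],np.round(s['joint_pos'],2))
    A=[save(cams.snapshot(n),n[0]+'7.png') or cv2.imread(f'pics/{n[0]}7.png') for n in('side','top')]
    cv2.imwrite('pics/m7.png',np.hstack([cv2.resize(A[0][140:360,220:490],(400,326)),cv2.resize(A[1][140:360,220:490],(400,326))]))
```

```text
guard False
19.95 0.012001600105592447 58.45184504985809 [-5.07483535 -1.26602327  6.32422227] [-8.11997797e-04 -8.58100506e-05  1.46914165e-04]
0.076 est 0.054 [ 4.5 -0.6  4. ] 0.0122 58.6
0.151 est 0.125 [ 1.3 -2.  11.6] 0.0122 58.8
0.227 est 0.204 [ 2.2 -2.9 10.1] 0.0118 61.1
0.303 est 0.284 [ 2.2 -1.7  6.4] 0.0122 61.7
0.379 est 0.361 [ 5.  -1.7  3.6] 0.0121 62.1
0.454 est 0.438 [ 6.3 -1.2  1.9] 0.0122 62.7
0.53 est 0.513 [ 8.3 -1.2 -1. ] 0.0118 63.3
22.6917 [-0.85  0.2   0.31  2.3   0.08  0.41 -0.44]
```

View pics/m7.png

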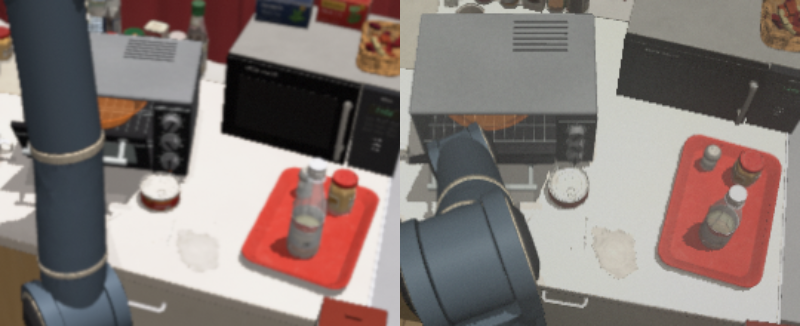

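The bottle stands upright on the tray, nothing else has moved, and the door is open with the handle's right end visible at about (308,256) in the top view. I'll check the angle against that point, then hand in.

Run:
```python
from h import *
c=cams.get_calibration('top')
u=[proj(c,hpos(t)-Rz()@[0,.105,0])[0] for t in(.35,.436,.52,.611)];print(np.round(u,1).tolist())
ctrl.pause(.5);s=ctrl.state();print(s['clock'],s['ee_pos'],s['force'],s['width'],np.abs(s['qvel']).max())
cv2.imwrite('pics/z8.png',cv2.resize(cv2.imread('pics/t7.png')[220:280,260:340],None,fx=8,fy=8))
```

```text
[[312.0, 257.8], [312.0, 262.4], [312.0, 266.8], [312.0, 271.3]]
23.2917 [0.43469807 0.19302741 0.11829441] [ 7.91079041 -1.30361902  0.06794492] 0.011925695488435367 0.00304339083683532
```

View pics/z8.png

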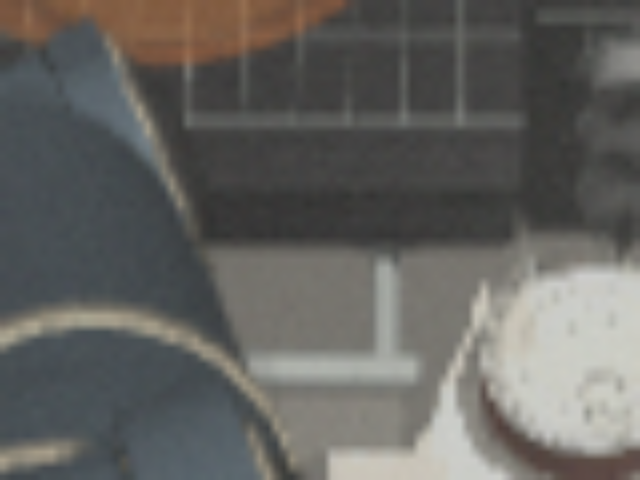

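The handle end is at (311.9,266.1), which gives a door angle of about 0.51 rad, in range.

```bash
python3 -c "
from rig import workorder
print(workorder.finish_job())"
```

```text
the job is handed in; nothing more can be done
None
```

The job is handed in: the bottle stands upright and released on the tray, and the gripper is holding the oven door about 29–30 degrees open; the hand-in call did not report a verdict.

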